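# Turn the block in the marking unit's tray

## Task

Pull the marking unit's tray out, on past its half-way catch, right to its stop. Turn the aluminium block in it half round, end for end, and push it up against the upright steel fence in the tray so that its plain long face, not the one with the bores, lies flat against the fence with no gap and its whole length along the fence. Then push the tray fully home, and leave the jar, pliers and bearing where they are.

Things in the scene. Friction and masses are not known exactly. Their poses are not given: they have to be found in the camera images.
- marking_unit: low grey sheet-metal unit fixed on the bench, 190 deep (x) x 236 wide (y) x 80 high, with a grey head housing (85 x 130 x 60, from 2 mm to 88 mm behind the middle) on the rear of its roof. Origin: centre of its underside; its open front is at x = -95 mm and faces its own -x; z up. It may stand anywhere along the right-hand part of the bench, turned to the robot.
- tray (a joint): how far the tray is pulled out, m: 0 = fully home, grows as it is pulled towards the unit's -x. It starts home or slightly ajar. About half way a spring catch holds it (about 10 to 15 N to pull or push it through, which feels like a stop but gives way); the true stop lies well beyond the catch, is rigid and is not marked: pull until it goes no further.
- tray_handle (a point): middle of the tray's steel handle bar: a round bar 12 mm thick and 100 mm long along the unit's y, 64 mm above the bench, 50 mm in front of the tray's front panel (panel top 72 mm above the bench), on two end posts. It moves with the tray; axes as the unit's.
- fence (a point): middle of the foot line of the fence's face, at tray floor height (12 mm above the bench); moves with the tray, axes as the unit's. The fence is an upright steel plate along the tray's right (-y) side, 140 mm long (x), 35 high; its face looks to +y. The tray floor is clear for 168 mm to its left, up to a wall 18 mm high. Its middle lies 81 mm behind the front panel.
- valve_block: aluminium block, 100 long (x) x 46 wide (y) x 50 high (z), 0.4 to 0.8 kg, lying loose in the tray. Origin: centre of its underside; z up. Its -y long face has three round bores in a row (first face, already marked); its +y long face is plain (second face). It starts with the bores towards the fence, some 25 to 45 mm away from it.
- face2_a (a point): point on the block's plain (+y) long face, 5 mm from its -x end, at half height (25 mm above its underside)
- face2_b (a point): the same, 5 mm from the +x end of that face
- jar: glass jar of nuts, 60 mm wide, 78 high, standing loose to the left of the unit; origin at its foot
- pliers: red-handled pliers, 186 x 64 x 14, lying loose to the right of the tray; origin at the centre of the underside
- bearing: steel ball bearing, 62 mm across, 16 high, lying loose on the front half of the unit's roof; origin at the centre of its underside

How it is judged:
By the outcome, as a careful person would: the job done as asked, in the order asked, and still so for the second after the job is handed in, with the robot touching nothing.
It also fails if it takes over 72 s, if anything falls off the work surface, if the arm or the gripper's body presses on something with over 40 N, if the wrist force passes 120 N, or if a joint passes its speed limit or range.

## Robot

A 6-joint arm with a two-finger parallel gripper is mounted at the origin on a cart in front of the work surface, level with it; the furniture and walls round the work are solid. World frame = base frame: x ahead of the robot, y to its left, z up, the work surface at z = 0. Lengths are in m, angles in rad, forces in N, time in s.
With the tool pointing down it reaches from about 0.425 to 0.925 m from the base axis. Payload 12.5 kg.
Tool frame: the origin (TCP) lies at the very end of the fingers, on their centre line; the grasp point (between the pads) lies 19 mm behind it (r.hold_point_z is the distance from the TCP to the grasp point, in m); z points along the fingers, y is the line along which they close (so a half turn about z gives the same grasp; the last joint's range is limited). The gripper opens to 85 mm and grips with 20 to 120 N. Pads are 22 mm wide; open, the fingers measure 114 mm over their backs; the gripper's body (76 mm by 85 mm) begins 54 mm behind the grasp point. The pads swing forward as they close: fully open they stand 13 mm farther back than shut.
Start: joints at [1.193, 0.491, 1.559, -0, 1.092, -0.106], TCP at [0.168, 0.602, 0.231] pointing down, gripper open.
Joint ranges: [-3.1, 3.1], [-0.84, 2.19], [0.05, 2.79], [-1.13, 4.28], [0.06, 2.93], [-2.69, 2.69]. Speed limits (rad/s): [2.22, 2.22, 2.79, 3.14, 3.14, 3.14].

## Interface

Orientations are given as a rotation vector (axis times angle).
In Python, from rig import r, cams gives the robot as it stands. The module is installed in compiled form; this text tells all that it offers.
- The arm moves only by the tool send_rows, never from a script. Its argument "plan" is a list of rows, each a list of 7 numbers: the finger opening in mm, from 0 to 85.4, then the shift along the tool's x, y, z in mm, then the turn, a rotation vector about the tool's x, y, z in rad. A call has 1 to 5 rows; each row is the pose to reach, as a shift and turn from the pose commanded when the call began, along the tool's axes at that moment; what a row does not reach only later rows make up. A row lasts 1/8 s, in which the tool goes at most 62.5 mm and 10.7 degrees, less where a joint would pass 70% of its speed; a pose out of reach is approached as far as the arm can. A call with a gripper value outside its range is refused whole. The fingers move at their own pace and stop on an object; "squeeze" is the grip in N (left out, the last holds). Time passes only in rows, so rows that repeat a pose let the fingers close. It gives the time, the measured TCP pose, the force, the opening and the grip force at its end, in the units of the state.
- r.get_obs(): the state, without advancing time (a new reading comes with each control period).
- cams.get_image(name): name is "scene" or "top" or "wrist"; returns the picture (400x640x3 uint8, red, green, blue); there is no depth.
- cams.get_calibration(name): a dict with "fx", "fy", "cx", "cy" (pixels), "dist_coeffs" ([k1, k2, p1, p2, k3] as OpenCV has them; the pictures are not rectified), "origin" and "orientation" of the camera in the world. Camera axes: x right, y down, z forward; pixel columns grow to the right and rows downward; lengths in m; the calibration is good to about 2 mm. A picture is of the moment at which its call begins: read the wrist's pose just before it. get_calibration takes no time and is no camera call; for the wrist camera it gives the pose at the moment of the call.
- r.finish_job(): hands the job in; it is judged then, once.
The state is a dict: "clock": time; "joint_pos": joint angles; "joint_vel": joint speeds; "joint_torque": joint torques, N m; "tcp_pos": TCP position; "orientation": TCP orientation; "force": force on the tool from outside, world axes, zero at the start; "wrist_torque": the same for the moment, N m; "grip_width": opening from 0.0 (shut) to 1.0 (fully open); "grip_force": force on a finger pad.
Only numpy, scipy, OpenCV 4.12 (cv2) and the standard library are available. Lean on these libraries where they do the work, as an engineer would, in place of code of your own. Each camera call takes 0.05 s, during which the arm holds its last target. There are 200 camera calls.

## Working session

There is one attempt and no reset: what is moved stays moved. The work goes in short steps, Python scripts to look and compute and a tool call to move; the robot and the scene stay as the last step left them, time stands still between calls to the robot, and variables do not carry over. Pictures are saved under pics/ and viewed, at most 10 in all, crops included, and the job is handed in when it is done.

Besides the shell and the picture viewer there is one more tool, called after "Request:" as name(argument=value, ...) on one line, values as JSON. send_rows: Moves the arm, as the interface text tells. Its arguments: {"type":"object","properties":{"plan":{"type":"array","items":{"type":"array","items":{"type":"number"}}},"squeeze":{"type":"number"}},"required":["plan"]}

```bash
mkdir -p pics
cat > h.py <<'E'
import numpy as np, cv2, json
from scipy.spatial.transform import Rotation as R
from rig import r, cams
def snap(name, fn):
    c=cams.get_calibration(name); im=cams.get_image(name)
    cv2.imwrite('pics/'+fn+'.png', cv2.cvtColor(im,cv2.COLOR_RGB2BGR))
    json.dump({k:np.asarray(v).tolist() for k,v in c.items()}, open('pics/'+fn+'.json','w'))
def cal(fn):
    c=json.load(open('pics/'+fn+'.json')); o=np.array(c['orientation'])
    M=R.from_rotvec(o).as_matrix() if o.shape==(3,) else (o if o.shape==(3,3) else R.from_quat(o).as_matrix())
    K=np.array([[c['fx'],0,c['cx']],[0,c['fy'],c['cy']],[0,0,1.]])
    return K,np.array(c['dist_coeffs']),np.array(c['origin']),M
def ray(fn,px):
    K,d,o,M=cal(fn); p=cv2.undistortPoints(np.array([[px]],float),K,d)[0,0]
    return o,M@np.array([p[0],p[1],1])
def onz(fn,px,z):
    o,d=ray(fn,px); return o+d*(z-o[2])/d[2]
def tri(*obs):
    A=np.zeros((3,3));b=np.zeros(3)
    for fn,px in obs:
        o,d=ray(fn,px); d=d/np.linalg.norm(d); P=np.eye(3)-np.outer(d,d); A+=P;b+=P@o
    x=np.linalg.solve(A,b)
    res=[np.linalg.norm((np.eye(3)-np.outer(d/np.linalg.norm(d),d/np.linalg.norm(d)))@(x-o))*1e3 for o,d in [ray(*q) for q in obs]]
    return x,np.round(res,1)
def proj(fn,X):
    K,d,o,M=cal(fn); rv=cv2.Rodrigues(M.T)[0]
    return cv2.projectPoints(np.atleast_2d(X).astype(float),rv,-M.T@o,K,d)[0][:,0]
def st():
    s=r.get_obs(); print({k:np.round(s[k],4).tolist() for k in ('clock','joint_pos','tcp_pos','orientation','force','grip_width','grip_force')})
E
python3 - <<'E'
from h import *
st(); print(r.hold_point_z)
for n in ('scene','top'):
    snap(n,n+'0'); print(n,json.load(open('pics/'+n+'0.json')))
E
```

```text
{'clock': 0.0, 'joint_pos': [1.1934, 0.4916, 1.5595, 0.0, 1.0917, -0.1056], 'tcp_pos': [0.1677, 0.6018, 0.2307], 'orientation': [-0.4255, -3.1124, 0.0017], 'force': [0.5196, -0.0107, -0.401], 'grip_width': 1.0008, 'grip_force': 0.0}
0.0187
scene {'fx': 386.88423571212365, 'fy': 386.88423571212365, 'cx': 321.81059342384395, 'cy': 198.78095546295933, 'dist_coeffs': [-0.07461256131862477, 0.0, 0.0, 0.0, 0.0], 'origin': [-0.009435146908376484, 0.1884926561039813, 0.6803260874593811], 'orientation': [-1.156751852718156, 2.2454438497889426, -1.1060255669570944]}
top {'fx': 373.8918498384874, 'fy': 373.8918498384874, 'cx': 317.2485675828869, 'cy': 198.79167507035456, 'dist_coeffs': [-0.07258999428788086, 0.0, 0.0, 0.0, 0.0], 'origin': [0.5239917828200958, -0.2622421023602242, 1.0488679107178003], 'orientation': [-2.158336123718061, 2.193782425415831, -0.07703317261017087]}
```

View pics/scene0.png

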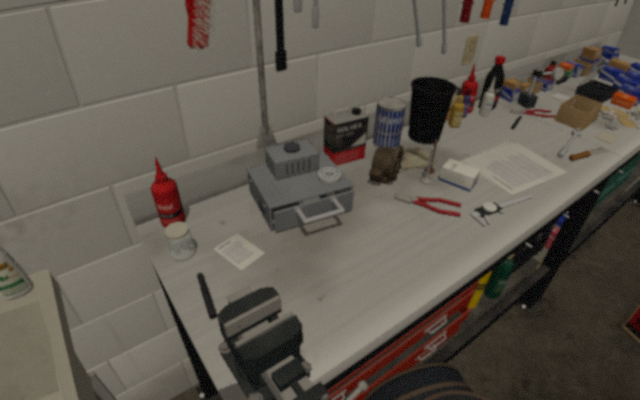

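View pics/top0.png

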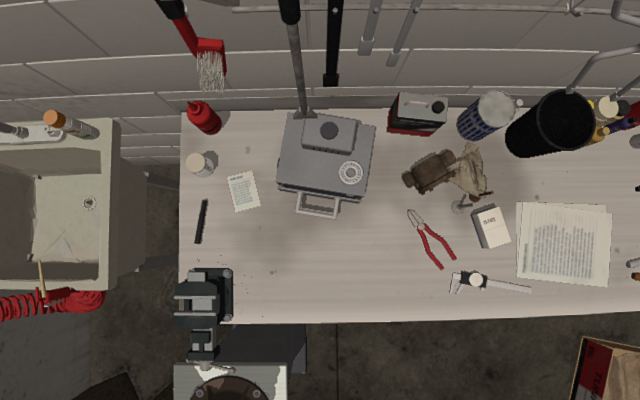

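The scene view shows the unit at about (300,190) with its handle at (320,208). The top view shows the unit at (325,155), the handle bar at (317,212), the jar at (199,162), the bearing at (350,172) and the pliers at (430,240). I'll enlarge both crops next.

Run:
```python
import cv2,numpy as np
a=cv2.imread('pics/top0.png')[105:225,265:385]; b=cv2.imread('pics/scene0.png')[135:240,235:365]
A=cv2.resize(a,None,fx=5,fy=5,interpolation=cv2.INTER_CUBIC)[:600,:400*2]
A=cv2.resize(a,(400,400),interpolation=cv2.INTER_CUBIC);B=cv2.resize(b,(400,323),interpolation=cv2.INTER_CUBIC)
C=np.zeros((400,800,3),np.uint8);C[:,:400]=A;C[:323,400:]=B
cv2.imwrite('pics/c0.png',C)
```

```text
(no output)
```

View pics/c0.png

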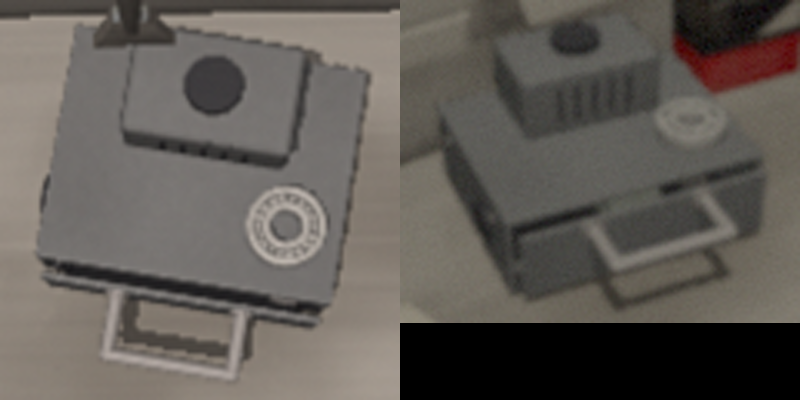

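In the crop, the handle bar ends are at (108,355) and (235,375) in the top view and at (612,262) and (730,232) in the scene view. The roof's front corners are at (38,260) and (332,303) in the top view and at (512,222) and (762,160) in the scene view.

Run:
```python
from h import *
T=lambda x,y:(265+x*.3-.35,105+y*.3-.35); S=lambda x,y:(235+(x-400)*.325-.35,135+y*.325-.35)
P={}
for n,t,s in [('hL',(108,355),(612,262)),('hR',(237,376),(730,232)),('rL',(38,260),(512,222)),('rR',(332,303),(762,160)),('bearing',(287,225),(690,121))]:
    P[n],e=tri(('top0',T(*t)),('scene0',S(*s))); print(n,P[n].round(4),e, onz('top0',T(*t),{'h':.064,'r':.08,'b':.096}[n[0]]).round(4))
for a,b in(('hL','hR'),('rL','rR')):
    d=P[b]-P[a]; print(np.linalg.norm(d[:2]), 'yaw',np.degrees(np.arctan2(d[0],-d[1])))
s=r.get_obs(); print(R.from_rotvec(s['orientation']).as_matrix().round(3))
print(cams.get_calibration('wrist')['origin'])
```

```text
hL [ 0.5726 -0.1982  0.0677] [2.5 2.5] [ 0.5712 -0.2     0.064 ]
hR [ 0.5542 -0.3003  0.0624] [1.9 1.9] [ 0.553  -0.3017  0.064 ]
rL [ 0.645  -0.1479  0.0831] [0.8 0.8] [ 0.6459 -0.1469  0.08  ]
rR [ 0.6094 -0.3772  0.0697] [0.4 0.4] [ 0.6082 -0.3763  0.08  ]
bearing [ 0.6684 -0.3418  0.091 ] [0.1 0.1] [ 0.6678 -0.3413  0.096 ]
0.10378192850622686 yaw -10.204398986789489
0.23203488358520805 yaw -8.843870017535037
[[-0.963  0.268 -0.   ]
 [ 0.268  0.963 -0.001]
 [ 0.    -0.001 -1.   ]]
[0.1014034  0.61963557 0.37387127]
```

```bash
cat >> h.py <<'E'
def wp(x,y,z,th):
    "tool pose, pointing down, tool y at azimuth th deg"
    t=np.radians(th); c,s=np.cos(t),np.sin(t)
    return np.array([x,y,z]),R.from_matrix(np.array([[-s,c,0],[c,s,0],[0,0,-1.]]))
def rel(a,b):
    "rows shift mm/turn rad from pose a to pose b"
    return np.r_[a[1].inv().apply(b[0]-a[0])*1e3,(a[1].inv()*b[1]).as_rotvec()]
def cur():
    s=r.get_obs(); return np.array(s['tcp_pos']),R.from_rotvec(s['orientation'])
def show(a,wps):
    for w in wps: print(np.r_[rel(a,w)[:3].round(1),rel(a,w)[3:].round(3)].tolist())
E
python3 - <<'E'
from h import *
a=cur()
arc=lambda f:(lambda az,rad,z,th:wp(rad*np.cos(az),rad*np.sin(az),z,th))(np.radians(74.43-98.3*f),.6247-.009*f,.231+.02*min(1,4*f),74.4-84.5*f)
for k in range(4):
    print('call',k); b=a if k==0 else arc(k*.25)
    show(b,[arc(k*.25+.05*i) for i in range(1,6)])
E
```

```text
call 0
[-53.5, -2.9, -4.2, -0.001, -0.0, 0.074]
[-106.5, -10.2, -8.2, -0.001, -0.0, 0.148]
[-158.7, -22.0, -12.2, -0.001, 0.0, 0.222]
[-209.6, -38.2, -16.2, -0.001, 0.0, 0.295]
[-258.9, -58.8, -20.2, -0.001, 0.0, 0.369]
call 1
[-53.0, -5.9, 0.0, 0.0, 0.0, 0.074]
[-105.3, -16.3, 0.0, 0.0, 0.0, 0.147]
[-156.5, -31.2, 0.0, 0.0, 0.0, 0.221]
[-206.2, -50.4, 0.0, 0.0, 0.0, 0.295]
[-254.0, -73.7, 0.0, 0.0, 0.0, 0.369]
call 2
[-52.4, -9.1, 0.0, 0.0, 0.0, 0.074]
[-103.8, -22.6, 0.0, 0.0, 0.0, 0.147]
[-153.8, -40.4, 0.0, 0.0, 0.0, 0.221]
[-202.0, -62.5, 0.0, 0.0, 0.0, 0.295]
[-248.2, -88.5, 0.0, 0.0, 0.0, 0.369]
call 3
[-51.6, -12.2, 0.0, 0.0, 0.0, 0.074]
[-101.9, -28.7, 0.0, 0.0, 0.0, 0.147]
[-150.5, -49.4, 0.0, 0.0, 0.0, 0.221]
[-197.2, -74.2, 0.0, 0.0, 0.0, 0.295]
[-241.5, -103.0, 0.0, 0.0, 0.0, 0.369]
```

Request:
send_rows(plan=[[40,-53,-3,-4,0,0,0.074],[40,-106,-10,-8,0,0,0.148],[40,-159,-22,-12,0,0,0.222],[40,-210,-38,-16,0,0,0.295],[40,-259,-59,-20,0,0,0.369]])

```text
clock: 0.72
tcp_pos: [0.4028, 0.4746, 0.251]
orientation: [-0.993, -2.98, 0.001]
force: [0.9, 0.7, 0.3]
grip_width: 0.469
grip_force: 0.0
```

Request:
send_rows(plan=[[40,-53,-6,0,0,0,0.074],[40,-105,-16,0,0,0,0.147],[40,-156,-31,0,0,0,0.221],[40,-206,-50,0,0,0,0.295],[40,-254,-74,0,0,0,0.369]])

```text
clock: 1.35
tcp_pos: [0.5616, 0.2629, 0.2509]
orientation: [-1.523, -2.747, 0.001]
force: [-0.2, 1.1, 0.5]
grip_width: 0.47
grip_force: 0.0
```

Request:
send_rows(plan=[[40,-52,-9,0,0,0,0.074],[40,-104,-23,0,0,0,0.147],[40,-154,-40,0,0,0,0.221],[40,-202,-62,0,0,0,0.295],[40,-248,-88,0,0,0,0.369]])

```text
clock: 1.98
tcp_pos: [0.6183, 0.006, 0.2509]
orientation: [-2.001, -2.421, 0.0]
force: [-0.0, 0.0, 0.0]
grip_width: 0.468
grip_force: 0.0
```

Request:
send_rows(plan=[[40,-52,-12,0,0,0,0.074],[40,-102,-29,0,0,0,0.147],[40,-150,-49,0,0,0,0.221],[40,-197,-74,0,0,0,0.295],[40,-241,-103,0,0,0,0.369]])

```text
clock: 2.6
tcp_pos: [0.5624, -0.2501, 0.2509]
orientation: [-2.411, -2.013, 0.0]
force: [1.4, -0.9, -1.1]
grip_width: 0.471
grip_force: 0.0
```

Run:
```python
from h import *
st(); snap('wrist','w1'); show(cur(),[wp(.5634,-.2493,.15,-10.2),wp(.5634,-.2493,.046,-10.2)])
print(proj('w1',[[.5726,-.1982,.0677],[.5542,-.3003,.0624]]))
```

```text
{'clock': 2.6, 'joint_pos': [-0.5258, 0.4594, 1.5586, 0.0001, 1.1242, -0.3463], 'tcp_pos': [0.5624, -0.2501, 0.2509], 'orientation': [-2.4111, -2.013, 0.0002], 'force': [1.4246, -0.9317, -1.0759], 'grip_width': 0.4705, 'grip_force': 0.0}
[6.3, 2.1, 100.8, -0.001, 0.001, -0.008]
[6.4, 2.2, 204.8, -0.001, 0.001, -0.008]
[[322.0695037  113.27096588]
 [322.04810258 221.99439714]]
```

View pics/w1.png

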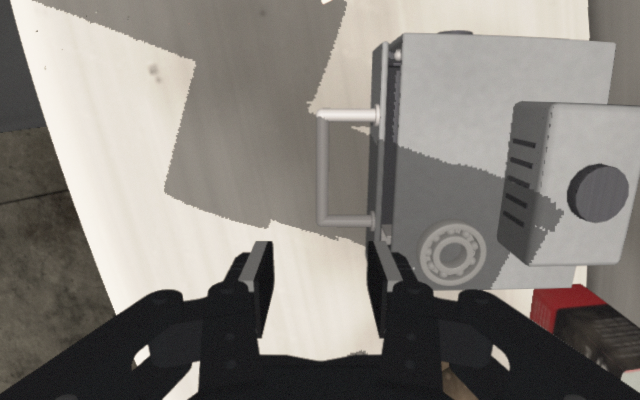

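The wrist view shows the handle bar at column 322, rows 112–222, which matches the triangulated handle to within a pixel. I'll lower the gripper over it and grip.

Request:
send_rows(plan=[[40,6,2,50,0,0,-0.008],[40,6,2,100,0,0,-0.008],[40,6,2,150,0,0,-0.008],[40,6,2,190,0,0,-0.008],[40,6,2,205,0,0,-0.008]])

```text
clock: 3.28
tcp_pos: [0.5653, -0.2424, 0.044]
orientation: [-2.398, -2.024, 0.002]
force: [0.6, -0.2, 0.5]
grip_width: 0.468
grip_force: 0.0
```

Request:
send_rows(plan=[[0,0,0,0,0,0,0],[0,0,0,0,0,0,0],[0,0,0,0,0,0,0],[0,0,0,0,0,0,0]], squeeze=50)

```text
clock: 3.78
tcp_pos: [0.5666, -0.2431, 0.0474]
orientation: [2.4, 2.025, 0.001]
force: [-1.2, -0.4, 3.1]
grip_width: 0.12
grip_force: 49.5
```

Request:
send_rows(plan=[[0,0,-8,0,0,0,0],[0,0,-18,0,0,0,0],[0,0,-30,0,0,0,0],[0,0,-42,0,0,0,0],[0,0,-50,0,0,0,0]])

```text
clock: 4.4
tcp_pos: [0.517, -0.2341, 0.0473]
orientation: [2.4, 2.025, 0.002]
force: [4.3, 6.4, 5.8]
grip_width: 0.118
grip_force: 50.1
```

Request:
send_rows(plan=[[0,0,-8,0,0,0,0],[0,0,-18,0,0,0,0],[0,0,-28,0,0,0,0],[0,0,-36,0,0,0,0],[0,0,-40,0,0,0,0]])

```text
clock: 5.03
tcp_pos: [0.4775, -0.2269, 0.0473]
orientation: [2.4, 2.025, 0.002]
force: [5.5, 10.5, 9.9]
grip_width: 0.118
grip_force: 50.6
```

Request:
send_rows(plan=[[0,0,-8,0,0,0,0],[0,0,-18,0,0,0,0],[0,0,-28,0,0,0,0],[0,0,-36,0,0,0,0],[0,0,-40,0,0,0,0]])

```text
clock: 5.65
tcp_pos: [0.4376, -0.2196, 0.0472]
orientation: [-2.401, -2.025, -0.002]
force: [7.1, 16.0, 12.0]
grip_width: 0.118
grip_force: 50.8
```

Request:
send_rows(plan=[[0,1,-6,0,0,0,0],[0,1.5,-13,0,0,0,0],[0,2,-20,0,0,0,0],[0,2,-26,0,0,0,0],[0,2,-30,0,0,0,0]])

```text
clock: 6.28
tcp_pos: [0.4157, -0.2161, 0.0475]
orientation: [2.39, 2.014, 0.011]
force: [65.1, 25.4, -22.1]
grip_width: 0.121
grip_force: 49.6
```

Request:
send_rows(plan=[[0,1,4,0,0,0,0],[0,1,7,0,0,0,0],[0,1,7,0,0,0,0]])

```text
clock: 6.65
tcp_pos: [0.4169, -0.2157, 0.0473]
orientation: [2.397, 2.023, 0.001]
force: [1.5, -7.0, 7.4]
grip_width: 0.117
grip_force: 51.4
```

Run:
```python
from h import *
st(); snap('top','t2'); snap('scene','s2'); st()
a=cv2.imread('pics/top2.png') if 0 else cv2.imread('pics/t2.png')
b=cv2.imread('pics/s2.png')
a=cv2.resize(a[110:280,250:390],(400,486),interpolation=cv2.INTER_CUBIC); b=cv2.resize(b[130:270,230:370],(400,400),interpolation=cv2.INTER_CUBIC)
C=np.zeros((486,800,3),np.uint8);C[:,:400]=a;C[:400,400:]=b;cv2.imwrite('pics/c2.png',C)
```

```text
{'clock': 6.65, 'joint_pos': [-0.618, 0.5738, 2.1048, -0.0009, 0.4582, -0.4485], 'tcp_pos': [0.4169, -0.2157, 0.0473], 'orientation': [2.397, 2.0234, 0.0013], 'force': [1.5187, -6.9991, 7.3696], 'grip_width': 0.1174, 'grip_force': 51.3555}
{'clock': 6.75, 'joint_pos': [-0.6181, 0.5738, 2.1049, -0.0008, 0.458, -0.4486], 'tcp_pos': [0.4169, -0.2157, 0.0473], 'orientation': [2.3971, 2.0231, 0.0014], 'force': [1.5127, -7.6587, 7.2365], 'grip_width': 0.1185, 'grip_force': 51.3248}
```

View pics/c2.png

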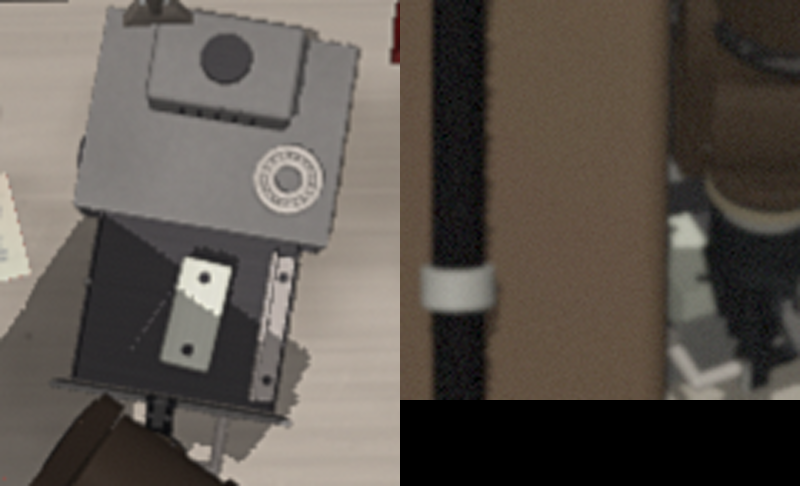

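The top view shows the tray out, the block with top corners at crop (183,256), (233,263), (208,372) and (160,362), and the fence's top face edge running from (273,252) to (250,400).

Run:
```python
from h import *
T=lambda x,y:(250+x*.35-.3,110+y*.35-.3)
B=[onz('t2',T(*p),.062) for p in [(183,256),(233,263),(208,372),(160,362)]]
F=[onz('t2',T(*p),.047) for p in [(273,252),(250,400)]]
P=[onz('t2',T(*p),.072) for p in [(55,382),(290,422)]]
print(np.round(B,4)[:,:2],np.mean(B,0).round(4)); print(np.round(F,4)[:,:2],np.round(P,4)[:,:2])
ang=lambda d:np.degrees(np.arctan2(d[1],d[0]))
print(ang(B[0]-B[3]),ang(B[1]-B[2]),ang(F[0]-F[1]),ang(P[0]-P[1])-90)
m=np.mean(B,0); print('over block'); show(cur(),[wp(.4169,-.2157,.22,-10),wp(m[0],m[1],.22,-10), wp(m[0],m[1],.22,80)])
```

```text
[[ 0.602  -0.2445]
 [ 0.5947 -0.2907]
 [ 0.4946 -0.2658]
 [ 0.5045 -0.2218]] [ 0.549  -0.2557  0.062 ]
[[ 0.6055 -0.3289]
 [ 0.4676 -0.3046]] [[ 0.4879 -0.1261]
 [ 0.4485 -0.3394]]
-13.083048616087854 -13.940758413770444 -10.009578287510653 -10.465138362802449
over block
[-0.4, 0.8, -172.7, 0.004, 0.002, 0.006]
[-17.7, 137.7, -172.0, 0.004, 0.002, 0.006]
[-17.7, 137.7, -172.0, 0.001, 0.005, -1.565]
```

Request:
send_rows(plan=[[36,0,0,0,0,0,0],[36,0,0,0,0,0,0],[36,0,0,0,0,0,0],[36,0,0,-40,0,0,0],[36,0,0,-100,0,0,0]])

```text
clock: 7.38
tcp_pos: [0.4151, -0.2137, 0.1463]
orientation: [-2.398, -2.023, 0.002]
force: [1.0, 0.0, -0.3]
grip_width: 0.421
grip_force: 0.0
```

Request:
send_rows(plan=[[75,0,0,-60,0,0,-0.17],[75,-5,40,-75,0,0,-0.34],[75,-10,80,-75,0,0,-0.51],[75,-15,120,-75,0,0,-0.68],[75,-18,137,-75,0,0,-0.85]])

```text
clock: 8.0
tcp_pos: [0.5492, -0.2552, 0.2207]
orientation: [-1.343, -2.839, -0.0]
force: [-0.3, -0.4, -0.2]
grip_width: 0.881
grip_force: 0.0
```

Request:
send_rows(plan=[[75,0,0,0,0,0,-0.18],[75,0,0,0,0,0,-0.36],[75,0,0,0,0,0,-0.54],[75,0,0,0,0,0,-0.66],[75,0,0,0,0,0,-0.66]])

```text
clock: 8.62
tcp_pos: [0.5477, -0.2549, 0.221]
orientation: [-0.361, -3.12, -0.001]
force: [-0.4, -0.4, -0.0]
grip_width: 0.878
grip_force: 0.0
```

Run:
```python
from h import *
st(); snap('wrist','w3'); st(); snap('scene','s3')
```

```text
{'clock': 8.625, 'joint_pos': [-0.5449, 0.4715, 1.6242, 0.0001, 1.0466, -1.8852], 'tcp_pos': [0.5477, -0.2549, 0.221], 'orientation': [-0.3612, -3.1202, -0.0006], 'force': [-0.3755, -0.4253, -0.0271], 'grip_width': 0.8778, 'grip_force': 0.0}
{'clock': 8.675, 'joint_pos': [-0.5449, 0.4715, 1.624, 0.0001, 1.0466, -1.8834], 'tcp_pos': [0.5477, -0.2549, 0.2211], 'orientation': [-0.3641, -3.1199, -0.0005], 'force': [-0.5515, -0.1601, 0.3298], 'grip_width': 0.8781, 'grip_force': 0.0}
```

View pics/w3.png

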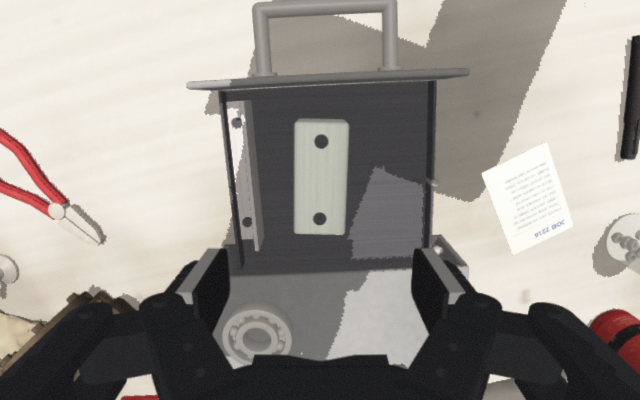

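The wrist view shows the block's top corners at (296,119), (348,123), (344,236) and (294,233). The fence is left of it at columns 240–262, and the bearing, pliers and jar are undisturbed.

Run:
```python
from h import *
T=lambda x,y:(250+x*.35-.3,110+y*.35-.3)
t=[(183,256),(233,263),(208,372),(160,362)]; w=[(344,236),(294,234),(296,119),(348,122)]
Q=[tri(('t2',T(*a)),('w3',b)) for a,b in zip(t,w)]
for q,b in zip(Q,w): print(q[0].round(4),q[1],onz('w3',b,.062).round(4))
W=np.array([onz('w3',b,.062) for b in w]); m=W.mean(0)
ang=lambda d:np.degrees(np.arctan2(d[1],d[0]))
print(m,ang(W[0]-W[3]),ang(W[1]-W[2]),ang(W[0]-W[1])-90, ang(W[3]-W[2])-90, [np.linalg.norm(W[i]-W[i-1]) for i in range(4)])
# panel top corners, handle bar in wrist
for p,z in [((188,86),.072),((468,72),.072),((257,8),.07),((395,4),.07),((262,250),.012),((262,250),.047),((246,97),.047)]: print(p,onz('w3',p,z).round(4))
print(cur()[1].as_matrix().round(3)[:,1])
```

```text
[ 0.6016 -0.2456  0.0657] [1. 1.] [ 0.6029 -0.2467  0.062 ]
[ 0.5954 -0.2914  0.05  ] [0.5 0.5] [ 0.5908 -0.2899  0.062 ]
[ 0.4941 -0.2657  0.0345] [0.3 0.3] [ 0.4932 -0.2633  0.062 ]
[ 0.5047 -0.2223  0.0697] [0.2 0.2] [ 0.5054 -0.2221  0.062 ]
[ 0.54807288 -0.25551133  0.062     ] -14.118585982314045 -15.235558405368936 -15.676744861697742 -16.475889539360452 [np.float64(0.10061755071025051), np.float64(0.044897257006468606), np.float64(0.1011823049598712), np.float64(0.042944588690359234)]
(188, 86) [ 0.4477 -0.3392  0.072 ]
(468, 72) [ 0.4875 -0.1225  0.072 ]
(257, 8) [ 0.4053 -0.2712  0.07  ]
(395, 4) [ 0.4262 -0.1691  0.07  ]
(262, 250) [ 0.6189 -0.3358  0.012 ]
(262, 250) [ 0.6052 -0.3263  0.047 ]
(246, 97) [ 0.4658 -0.3016  0.047 ]
[0.23  0.973 0.   ]
```

Run:
```python
from h import *
show(cur(),[wp(.5485,-.2556,z,76) for z in (.1,.02)])
```

```text
[-0.9, -0.5, 121.1, 0.0, -0.0, 0.012]
[-1.0, -0.5, 201.1, 0.0, -0.0, 0.012]
```

Request:
send_rows(plan=[[64,-1,0,50,0,0,0.01],[64,-1,0,100,0,0,0.01],[64,-1,0,145,0,0,0.01],[64,-1,0,180,0,0,0.01],[64,-1,0,200,0,0,0.01]])

```text
clock: 9.35
tcp_pos: [0.5482, -0.2549, 0.0193]
orientation: [-0.379, -3.117, -0.002]
force: [0.1, -0.0, -0.5]
grip_width: 0.754
grip_force: 0.0
```

Request:
send_rows(plan=[[20,0,0,0,0,0,0],[20,0,0,0,0,0,0],[20,0,0,0,0,0,0],[20,0,0,0,0,0,0],[20,0,0,0,0,0,0]], squeeze=60)

```text
clock: 9.98
tcp_pos: [0.5488, -0.2552, 0.0215]
orientation: [0.376, 3.119, -0.0]
force: [-0.7, 0.9, -6.9]
grip_width: 0.53
grip_force: 62.6
```

Request:
send_rows(plan=[[20,0,0,-10,0,0,0],[20,0,0,-30,0,0,0],[20,0,0,-50,0,0,0],[20,0,0,-70,0,0,0],[20,0,0,-80,0,0,0]])

```text
clock: 10.6
tcp_pos: [0.5491, -0.2554, 0.1029]
orientation: [0.376, 3.117, -0.001]
force: [0.9, 0.2, -7.0]
grip_width: 0.532
grip_force: 62.9
```

Request:
send_rows(plan=[[20,0,0,0,0,0,0.17],[20,0,0,0,0,0,0.35],[20,0,0,0,0,0,0.53],[20,0,0,0,0,0,0.71],[20,0,0,0,0,0,0.89]])

```text
clock: 11.22
tcp_pos: [0.5486, -0.2551, 0.1012]
orientation: [-1.689, -2.648, -0.0]
force: [0.1, -0.1, -7.8]
grip_width: 0.528
grip_force: 62.6
```

Request:
send_rows(plan=[[20,0,0,0,0,0,0.18],[20,0,0,0,0,0,0.36],[20,0,0,0,0,0,0.54],[20,0,0,0,0,0,0.72],[20,0,0,0,0,0,0.9]])

```text
clock: 11.85
tcp_pos: [0.5486, -0.2551, 0.1012]
orientation: [-2.673, -1.65, 0.0]
force: [-0.3, -0.0, -7.3]
grip_width: 0.533
grip_force: 62.6
```

Request:
send_rows(plan=[[20,0,0,0,0,0,0.18],[20,0,0,0,0,0,0.36],[20,0,0,0,0,0,0.54],[20,0,0,0,0,0,0.72],[20,0,0,0,0,0,0.9]])

```text
clock: 12.48
tcp_pos: [0.5486, -0.2552, 0.1012]
orientation: [-3.125, -0.323, 0.0]
force: [-1.0, 0.5, -6.9]
grip_width: 0.527
grip_force: 62.6
```

Request:
send_rows(plan=[[20,0,0,0,0,0,0.15],[20,0,0,0,0,0,0.3],[20,0,0,0,0,0,0.38],[20,0,0,0,0,0,0.38],[20,0,0,0,0,0,0.38]])

```text
clock: 13.1
tcp_pos: [0.5487, -0.2552, 0.1012]
orientation: [-3.131, 0.261, 0.0]
force: [0.1, -0.6, -7.4]
grip_width: 0.53
grip_force: 62.6
```

Run:
```python
from h import *
st(); snap('wrist','w4'); print(cur()[1].as_matrix()[:,1].round(3)); show(cur(),[wp(.5461,-.2629,z,-100.2) for z in (.0215,)])
```

```text
{'clock': 13.1, 'joint_pos': [-0.5445, 0.6161, 1.7326, 0.0001, 0.7931, 1.1926], 'tcp_pos': [0.5487, -0.2552, 0.1012], 'orientation': [-3.1305, 0.2611, 0.0002], 'force': [0.0847, -0.6127, -7.3945], 'grip_width': 0.5302, 'grip_force': 62.598}
[-0.166 -0.986 -0.   ]
[-1.3, 8.0, 79.7, -0.0, 0.0, 0.011]
```

Request:
send_rows(plan=[[20,-1,8,20,0,0,0.011],[20,-1,8,45,0,0,0.011],[20,-1,8,65,0,0,0.011],[20,-1,8,75,0,0,0.011],[20,-1,8,79,0,0,0.011]])

```text
clock: 13.78
tcp_pos: [0.5465, -0.263, 0.022]
orientation: [-3.129, 0.28, 0.0]
force: [0.3, 0.6, -6.8]
grip_width: 0.533
grip_force: 62.6
```

Request:
send_rows(plan=[[57,0,0,0,0,0,0],[57,0,0,0,0,0,0],[57,0,0,0,0,0,0],[57,0,0,-20,0,0,0],[57,0,0,-60,0,0,0]])

```text
clock: 14.4
tcp_pos: [0.546, -0.2627, 0.0822]
orientation: [-3.128, 0.281, 0.003]
force: [-0.2, -1.0, -0.0]
grip_width: 0.665
grip_force: 0.0
```

Request:
send_rows(plan=[[57,0,0,-60,0,0,0],[57,0,0,-70,0,0,0],[57,0,0,-70,0,0,0]])

```text
clock: 14.78
tcp_pos: [0.5466, -0.263, 0.153]
orientation: [3.128, -0.281, 0.002]
force: [-0.3, -0.4, -0.3]
grip_width: 0.666
grip_force: 0.0
```

Run:
```python
from h import *
st(); snap('wrist','w5'); show(cur(),[wp(.5461,-.2629,z,-100.2) for z in (.0215,)])
```

```text
{'clock': 14.775, 'joint_pos': [-0.5574, 0.5503, 1.6895, 0.0001, 0.9002, 1.1925], 'tcp_pos': [0.5466, -0.263, 0.153], 'orientation': [3.1283, -0.2809, 0.0024], 'force': [-0.3453, -0.3553, -0.2681], 'grip_width': 0.6663, 'grip_force': 0.0}
[-0.0, 0.1, 130.3, -0.0, 0.0, -0.001]
```

View pics/w5.png

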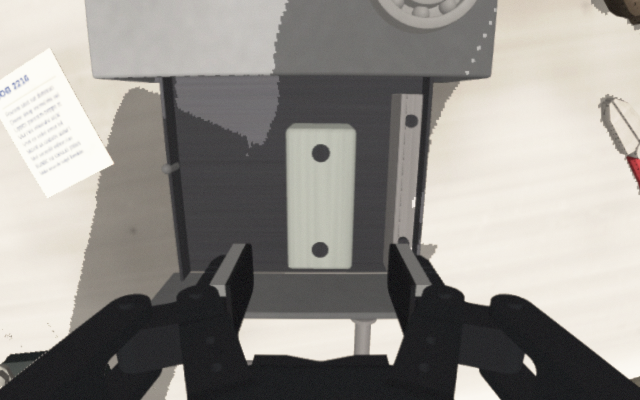

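The wrist view shows the block at (320,196), parallel to the fence and turned with the plain face towards it, about 30 mm off. Next I'll close the fingers, turn to −10° and move to the left of the block to push.

Request:
send_rows(plan=[[0,0,-20,0,0,0,-0.17],[0,0,-40,0,0,0,-0.35],[0,0,-50,0,0,0,-0.53],[0,0,-50,0,0,0,-0.71],[0,0,-50,0,0,0,-0.88]], squeeze=30)

```text
clock: 15.45
tcp_pos: [0.5549, -0.2133, 0.1504]
orientation: [-2.945, -1.087, 0.003]
force: [0.2, 0.1, -0.1]
grip_width: -0.001
grip_force: 0.0
```

Request:
send_rows(plan=[[0,0,0,0,0,0,-0.17],[0,0,0,0,0,0,-0.35],[0,0,0,0,0,0,-0.53],[0,0,0,0,0,0,-0.69],[0,0,0,0,0,0,-0.69]])

```text
clock: 16.08
tcp_pos: [0.5549, -0.2135, 0.1507]
orientation: [-2.411, -2.01, 0.002]
force: [0.0, -0.5, 0.6]
grip_width: -0.004
grip_force: 0.0
```

Run:
```python
from h import *
st(); u=np.array([.177,.984]); f=np.array([.5365,-.316]); b=np.array([.5463,-.263])
p=b+.048*u; q=b-u*((b-f)@u)+.06*u
show(cur(),[wp(*p,.025,-10.2),wp(*q,.025,-10.2)])
```

```text
{'clock': 16.075, 'joint_pos': [-0.4785, 0.5395, 1.7193, 0.0001, 0.8854, -0.2974], 'tcp_pos': [0.5549, -0.2135, 0.1507], 'orientation': [-2.4113, -2.0099, 0.0015], 'force': [0.0046, -0.5396, 0.6344], 'grip_width': -0.0035, 'grip_force': 0.0}
[-2.3, 0.6, 125.7, -0.003, -0.001, -0.003]
[-44.2, 0.7, 125.6, -0.003, -0.001, -0.003]
```

Request:
send_rows(plan=[[0,0,0,40,0,0,0],[0,0,0,80,0,0,0],[0,0,0,110,0,0,0],[0,0,0,125,0,0,0],[0,0,0,125,0,0,0]])

```text
clock: 16.7
tcp_pos: [0.555, -0.2136, 0.0263]
orientation: [-2.412, -2.009, 0.001]
force: [-0.7, -0.2, 0.2]
grip_width: 0.003
grip_force: 0.0
```

Request:
send_rows(plan=[[0,-8,0,0,0,0,0],[0,-16,0,0,0,0,0],[0,-24,0,0,0,0,0],[0,-32,0,0,0,0,0],[0,-38,0,0,0,0,0]])

```text
clock: 17.32
tcp_pos: [0.5488, -0.2514, 0.0284]
orientation: [2.412, 2.012, 0.002]
force: [1.3, 7.7, 5.9]
grip_width: 0.001
grip_force: 3.8
```

Request:
send_rows(plan=[[0,-2,0,0,0,0,0],[0,-4,0,0,0,0,0],[0,-5,0,0,0,0,0],[0,-6,0,0,0,0,0],[0,-6,0,0,0,0,0]])

```text
clock: 17.95
tcp_pos: [0.5478, -0.257, 0.0283]
orientation: [2.412, 2.012, 0.001]
force: [0.8, 6.1, 4.6]
grip_width: -0.005
grip_force: 3.2
```

Request:
send_rows(plan=[[0,-1,0,0,0,0,0],[0,-2,0,0,0,0,0],[0,-3,0,0,0,0,0],[0,-3,0,0,0,0,0]])

```text
clock: 18.45
tcp_pos: [0.5472, -0.26, 0.0283]
orientation: [2.412, 2.012, 0.001]
force: [1.2, 6.3, 5.2]
grip_width: 0.0
grip_force: 3.3
```

Request:
send_rows(plan=[[0,-1,0,0,0,0,0],[0,-2,0,0,0,0,0],[0,-2,0,0,0,0,0]])

```text
clock: 18.82
tcp_pos: [0.547, -0.2602, 0.0283]
orientation: [-2.412, -2.011, -0.003]
force: [5.0, 19.2, 7.8]
grip_width: 0.003
grip_force: 9.7
```

Request:
send_rows(plan=[[0,-1,0,0,0,0,0],[0,-1,0,0,0,0,0],[0,8,0,0,0,0,0],[0,20,0,0,0,0,0],[0,20,0,-40,0,0,0]])

```text
clock: 19.45
tcp_pos: [0.5492, -0.2411, 0.0657]
orientation: [-2.408, -2.01, 0.003]
force: [0.2, -0.6, 0.3]
grip_width: -0.002
grip_force: 0.0
```

Request:
send_rows(plan=[[38,0,-30,-50,0,0,0],[38,0,-60,-90,0,0,0],[38,0,-90,-120,0,0,0],[38,0,-120,-120,0,0,0],[38,0,-120,-120,0,0,0]])

```text
clock: 20.08
tcp_pos: [0.4309, -0.2205, 0.188]
orientation: [2.413, 2.011, 0.0]
force: [-0.0, -0.7, -0.1]
grip_width: 0.448
grip_force: 0.0
```

Run:
```python
from h import *
st(); snap('wrist','w6'); snap('top','t6'); st()
a=cv2.resize(cv2.imread('pics/w6.png'),(480,300)); a=cv2.imread('pics/w6.png')[0:400,120:640]
b=cv2.resize(cv2.imread('pics/t6.png')[175:260,275:360],(280,280),interpolation=cv2.INTER_CUBIC)
C=np.zeros((400,800,3),np.uint8);C[:,:520]=a;C[:280,520:]=b;cv2.imwrite('pics/c6.png',C)
```

```text
{'clock': 20.075, 'joint_pos': [-0.6096, 0.3487, 1.9476, -0.0001, 0.8446, -0.4284], 'tcp_pos': [0.4309, -0.2205, 0.188], 'orientation': [2.4126, 2.0111, 0.0001], 'force': [-0.0352, -0.6852, -0.1181], 'grip_width': 0.4476, 'grip_force': 0.0}
{'clock': 20.175, 'joint_pos': [-0.6086, 0.3516, 1.9443, 0.0001, 0.8447, -0.4282], 'tcp_pos': [0.4326, -0.2211, 0.1875], 'orientation': [2.412, 2.0116, 0.0005], 'force': [0.1047, 0.6068, 0.0215], 'grip_width': 0.4435, 'grip_force': 0.0}
```

View pics/c6.png

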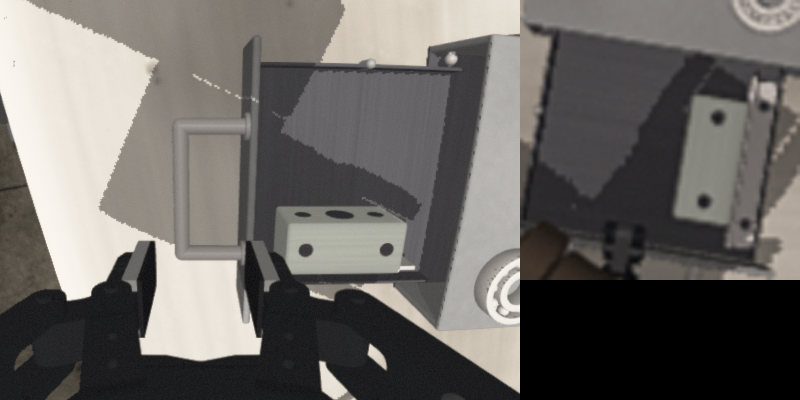

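The view shows the block lying along the fence with its bores facing away from it and no gap visible, centred along its length. The handle bar is at column 301 in the full wrist picture.

Run:
```python
from h import *
st(); print(onz('w6',(301,135),.064),onz('w6',(303,245),.064)); show(cur(),[wp(.4166,-.2195,.0465,-10.2)])
```

```text
{'clock': 20.175, 'joint_pos': [-0.6086, 0.3516, 1.9443, 0.0001, 0.8447, -0.4282], 'tcp_pos': [0.4326, -0.2211, 0.1875], 'orientation': [2.412, 2.0116, 0.0005], 'force': [0.1047, 0.6068, 0.0215], 'grip_width': 0.4435, 'grip_force': 0.0}
[ 0.42337792 -0.17882905  0.064     ] [ 0.40801026 -0.26469395  0.064     ]
[-1.2, -16.2, 141.0, 0.001, 0.0, -0.003]
```

Request:
send_rows(plan=[[38,-1,-16,40,0,0,0],[38,-1,-16,80,0,0,0],[38,-1,-16,120,0,0,0],[38,-1,-16,141,0,0,0],[38,-1,-16,141,0,0,0]])

```text
clock: 20.8
tcp_pos: [0.4163, -0.2188, 0.0446]
orientation: [-2.41, -2.011, 0.001]
force: [0.7, 0.2, 0.9]
grip_width: 0.445
grip_force: 0.0
```

Request:
send_rows(plan=[[0,0,0,0,0,0,0],[0,0,0,0,0,0,0],[0,0,0,0,0,0,0],[0,0,0,0,0,0,0]], squeeze=50)

```text
clock: 21.3
tcp_pos: [0.4168, -0.2192, 0.047]
orientation: [2.411, 2.012, 0.001]
force: [1.3, 1.3, 7.6]
grip_width: 0.12
grip_force: 49.3
```

Request:
send_rows(plan=[[0,0,3,0,0,0,0],[0,0,8,0,0,0,0],[0,0,15,0,0,0,0],[0,0,22,0,0,0,0],[0,0,30,0,0,0,0]])

```text
clock: 21.92
tcp_pos: [0.4458, -0.2245, 0.047]
orientation: [2.412, 2.013, -0.0]
force: [-2.8, -1.5, 7.4]
grip_width: 0.123
grip_force: 49.7
```

Request:
send_rows(plan=[[0,0,8,0,0,0,0],[0,0,16,0,0,0,0],[0,0,24,0,0,0,0],[0,0,32,0,0,0,0],[0,0,40,0,0,0,0]])

```text
clock: 22.55
tcp_pos: [0.4846, -0.2316, 0.047]
orientation: [-2.411, -2.013, 0.001]
force: [-18.7, -3.0, 14.5]
grip_width: 0.12
grip_force: 50.7
```

Request:
send_rows(plan=[[0,0,4,0,0,0,0],[0,0,8,0,0,0,0],[0,0,13,0,0,0,0],[0,0,19,0,0,0,0],[0,0,25,0,0,0,0]])

```text
clock: 23.18
tcp_pos: [0.5097, -0.2362, 0.0471]
orientation: [2.412, 2.012, -0.0]
force: [-3.5, -2.3, 6.4]
grip_width: 0.117
grip_force: 49.8
```

Request:
send_rows(plan=[[0,0,8,0,0,0,0],[0,0,15,0,0,0,0],[0,0,23,0,0,0,0],[0,0,30,0,0,0,0],[0,0,35,0,0,0,0]])

```text
clock: 23.8
tcp_pos: [0.5442, -0.2426, 0.0471]
orientation: [2.412, 2.012, -0.0]
force: [-3.7, -1.5, 7.2]
grip_width: 0.118
grip_force: 49.7
```

Request:
send_rows(plan=[[0,0,4,0,0,0,0],[0,0,8,0,0,0,0],[0,0,12,0,0,0,0],[0,0,16,0,0,0,0],[0,0,18,0,0,0,0]])

```text
clock: 24.42
tcp_pos: [0.5618, -0.2458, 0.0471]
orientation: [2.412, 2.012, -0.0]
force: [-3.7, -1.6, 7.2]
grip_width: 0.118
grip_force: 49.7
```

Request:
send_rows(plan=[[0,0,2,0,0,0,0],[0,0,4,0,0,0,0],[0,0,6,0,0,0,0],[0,0,8,0,0,0,0],[0,0,8,0,0,0,0]])

```text
clock: 25.05
tcp_pos: [0.5698, -0.2473, 0.0471]
orientation: [2.411, 2.012, 0.0]
force: [-1.6, -1.8, 5.0]
grip_width: 0.117
grip_force: 49.6
```

Request:
send_rows(plan=[[0,0,1,0,0,0,0],[0,0,2,0,0,0,0],[0,0,3,0,0,0,0],[0,0,4,0,0,0,0]])

```text
clock: 25.55
tcp_pos: [0.573, -0.2479, 0.047]
orientation: [-2.412, -2.013, 0.001]
force: [-8.8, -2.9, 9.4]
grip_width: 0.12
grip_force: 50.1
```

Request:
send_rows(plan=[[0,0,1,0,0,0,0],[0,0,2,0,0,0,0],[0,0,2,0,0,0,0]])

```text
clock: 25.92
tcp_pos: [0.573, -0.2478, 0.047]
orientation: [-2.409, -2.01, 0.005]
force: [-17.3, -1.2, 14.6]
grip_width: 0.118
grip_force: 50.6
```

Request:
send_rows(plan=[[0,0,1,0,0,0,0],[0,0,2,0,0,0,0],[0,0,2,0,0,0,0]])

```text
clock: 26.3
tcp_pos: [0.5731, -0.2478, 0.047]
orientation: [-2.405, -2.008, 0.008]
force: [-27.6, -1.5, 20.4]
grip_width: 0.122
grip_force: 51.5
```

The tray is hard against its home stop after about 159 mm of travel. I'll relax, release and rise.

Request:
send_rows(plan=[[0,0,-3,0,0,0,0],[0,0,-4,0,0,0,0],[36,0,-4,0,0,0,0],[36,0,-4,0,0,0,0],[36,0,-4,0,0,0,0]])

```text
clock: 26.92
tcp_pos: [0.5737, -0.2475, 0.0461]
orientation: [-2.412, -2.013, -0.0]
force: [-0.1, 0.3, 1.0]
grip_width: 0.417
grip_force: 0.0
```

Request:
send_rows(plan=[[36,0,0,-20,0,0,0],[36,0,0,-60,0,0,0],[36,0,0,-110,0,0,0],[36,0,0,-160,0,0,0],[36,0,0,-200,0,0,0]])

```text
clock: 27.55
tcp_pos: [0.5737, -0.2475, 0.2484]
orientation: [2.411, 2.012, 0.001]
force: [-1.0, -0.1, -0.8]
grip_width: 0.418
grip_force: 0.0
```

Request:
send_rows(plan=[[36,0,-50,0,0,0,0],[36,0,-100,0,0,0,0],[36,0,-100,0,0,0,0]])

```text
clock: 27.92
tcp_pos: [0.4729, -0.2289, 0.2468]
orientation: [-2.412, -2.012, 0.0]
force: [0.9, 0.6, 0.4]
grip_width: 0.423
grip_force: 0.0
```

Run:
```python
from h import *
st(); snap('wrist','w7'); snap('top','t7')
a=cv2.imread('pics/w7.png')[:,240:640]; b=cv2.resize(cv2.imread('pics/t7.png')[100:270,180:460],(400,243))
C=np.zeros((400,800,3),np.uint8);C[:,:400]=a;C[:243,400:]=b;cv2.imwrite('pics/c7.png',C)
```

```text
{'clock': 27.925, 'joint_pos': [-0.5766, 0.333, 1.7808, 0.0, 1.0283, -0.3959], 'tcp_pos': [0.4729, -0.2289, 0.2468], 'orientation': [-2.4124, -2.0115, 0.0002], 'force': [0.8896, 0.6222, 0.3571], 'grip_width': 0.4227, 'grip_force': 0.0}
```

View pics/c7.png

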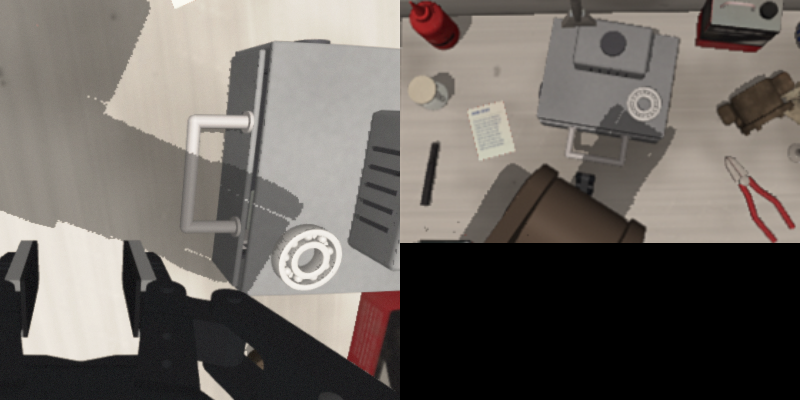

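The view shows the tray fully home with its panel against the unit's front. The jar, pliers and bearing are where they were, and the robot is clear.

```bash
python3 -c "
from rig import r
print(r.finish_job())"
```

```text
the job is handed in; nothing more can be done
None
```

The job is handed in: tray pulled to its stop, block turned end for end with its plain face pushed flat on the fence (seen before the tray was closed, not since), tray pushed fully home, and jar, pliers and bearing left where they were.

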